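# Uncover the pot and start its hotplate

### The job

The lidded pot has to cook uncovered: lift its lid off by the knob and lay it knob up on the round dark slate trivet. Then start the hob by pressing its spring keys one at a time and letting each come up again: first the long bar key (on), then the square key on the same side as the plate the lidded pot stands on, then the round key (start). Never press the other square key, press no key before the lid lies on the trivet, and leave the pot, the pan and everything else where they are.

Things in the scene. Friction and masses are not known exactly. Their poses are not given: they have to be found in the camera images.
- hob: Fixed steel twin hob, 280 (x) by 480 (y) by 45 mm high; origin under its centre, its key strip on its -x side. Two dark plates, 145 mm diameter, tops 53 mm up, centred at x +45, y +125 (left) and y -125 mm (right). Four plain grey keys along x -104 mm, tops 57 mm up; from left (+y) to right: square, long bar, round, square.
- key_on_top (a point): Centre of the top of the long bar key (on), 38 mm (hob x) by 90 mm (hob y), at y +55 mm of the hob; z up. Moves down with the key.
- key_left_top (a point): Centre of the top of the left square key, 38 by 40 mm, at y +185 mm of the hob, for the left (+y) plate.
- key_right_top (a point): Centre of the top of the right square key, 38 by 40 mm, at y -185 mm of the hob, for the right (-y) plate.
- key_start_top (a point): Centre of the top of the round key (start), 42 mm diameter, at y -60 mm of the hob.
- key_on (a joint): Travel of the long bar key, m: 0 up, 0.006 fully down (about 5 N); springs back.
- key_left (a joint): Travel of the left square key, m: 0 up, 0.006 fully down (about 5 N); springs back.
- key_right (a joint): Travel of the right square key, m: 0 up, 0.006 fully down (about 5 N); springs back.
- key_start (a joint): Travel of the round key, m: 0 up, 0.006 fully down (about 5 N); springs back.
- pot: Loose aluminium pot, 144 mm diameter, 100 mm high, two loop handles at its own +-y out to 103 mm, their middle 75 mm up; about 1.1 kg. Origin at the centre of its underside. It stands on one of the two plates and carries the lid.
- pan: Loose open aluminium pan, 144 mm diameter, 55 mm high, two loop handles, no lid; stands on the other plate. Origin at the centre of its underside.
- lid: Loose steel lid, 154 mm diameter, 0.28 kg. Origin at the centre of its underside, z up through the knob. From the origin: plug 126 mm wide 0 to 8 mm (5 mm play in the pot), rim plate 8 to 14 mm (domed to 21), neck 20 mm thick to 32, round black knob 36 mm wide 32 to 58 mm. On the pot its origin is 92 mm above the pot's origin.
- lid_knob (a point): Centre of the lid's knob, 45 mm above the lid's origin: grip here, width 36 mm, any yaw.
- trivet: Fixed round dark slate trivet, 190 mm diameter, 12 mm thick; origin at the centre of its underside.
- trivet_top (a point): Centre of the trivet's top face.
- mug: Bystander: white mug, 80 mm diameter, 95 mm high; origin under its centre.
- jar: Bystander: glass jar, 72 mm diameter, 90 mm high; origin under its centre.
- oil: Bystander: green bottle, 66 mm diameter, 230 mm high; origin under its centre.
- mill: Bystander: dark wooden pepper mill, 56 mm diameter, 110 mm high; origin under its centre.
- spoon: Bystander: wooden spoon lying flat, 200 mm long, origin under its middle, long axis its own x.
- bowl: Bystander: blue bowl, 110 mm diameter, 50 mm high; origin under its centre.
- sponge: Bystander: yellow sponge block, 110 by 70 by 32 mm; origin under its centre.

How it is judged:
On the way, in this order (a step that is already met when the one before it is completed fails the run):
1. the lid is lifted by the fingers to at least 30 mm above its seat on the pot (z of lid in the frame of pot above 0.122 m and contact force between the fingers and lid above 0.5 N), for 0.05 s.
2. the lid lies flat and knob up on the trivet, its centre within 30 mm of the trivet's centre, and is let go (horizontal distance between lid and trivet below 0.03 m and z of lid in the frame of trivet below 0.018 m and angle between lid's own z axis and vertical below 0.1 rad and contact force between the fingers and lid below 0.5 N and linear speed of lid below 0.03 m/s), for 0.2 s.
3. the long bar key is pressed at least 4 mm down for 0.1 s, the other keys being up (value of joint key_on above 0.004 m and value of joint each of key_left, key_start, key_right below 0.0015 m), for 0.1 s.
4. the square key on the side of the lidded pot's plate is pressed at least 4 mm down for 0.1 s, the other keys being up (((y of pot in the frame of hob above 0 m and (value of joint key_left above 0.004 m and value of joint each of key_on, key_start, key_right below 0.0015 m)) or (not (y of pot in the frame of hob above 0 m) and (value of joint key_right above 0.004 m and value of joint each of key_left, key_on, key_start below 0.0015 m)))), for 0.1 s.
5. the round key is pressed at least 4 mm down for 0.1 s, the other keys being up (value of joint key_start above 0.004 m and value of joint each of key_left, key_on, key_right below 0.0015 m), for 0.1 s.
At the end, for the whole second after the job is handed in: The lid lies at rest on the trivet, flat and knob up, its centre within 30 mm of the trivet's centre, released; all four keys are up again (within 1.5 mm); pot and pan stand upright on their plates within 20 mm of where they began (horizontal distance between lid and trivet below 0.03 m and z of lid in the frame of trivet below 0.018 m and angle between lid's own z axis and vertical below 0.1 rad and contact force between the fingers and lid below 0.5 N and linear speed of lid below 0.02 m/s and value of joint each of key_left, key_on, key_start, key_right below 0.0015 m and distance of each of pot, pan from where it was at the start of the episode below 0.02 m and angle between each of pot, pan's own z axis and vertical below 0.05 rad); the robot touches nothing.
It fails at once if the square key of the plate without the lidded pot is pressed (3 mm or more) ((y of pot in the frame of hob above 0 m and value of joint key_right above 0.003 m) or (not (y of pot in the frame of hob above 0 m) and value of joint key_left above 0.003 m)).
It fails at once if any key is pressed (3 mm or more) while the lid does not lie flat on the trivet within 30 mm of its centre (not (horizontal distance between lid and trivet below 0.03 m and z of lid in the frame of trivet below 0.018 m and angle between lid's own z axis and vertical below 0.1 rad) and value of joint any of key_left, key_on, key_start, key_right above 0.003 m).
It fails at once if two keys are down (3 mm or more) at the same time (value of joint each of key_left, key_on above 0.003 m or value of joint each of key_left, key_start above 0.003 m or value of joint each of key_left, key_right above 0.003 m or value of joint each of key_on, key_start above 0.003 m or value of joint each of key_on, key_right above 0.003 m or value of joint each of key_start, key_right above 0.003 m).
It fails at once if the lid is dropped or banged onto the trivet (over 60 N between them) (contact force between lid and trivet above 60 N).
It fails at once if the pot, the pan or a bystander (mug, jar, bottle, mill, spoon, bowl, sponge) is moved by more than 30 mm, or the pot or pan is tipped by more than 0.3 rad (distance of any of mug, jar, oil, mill, spoon, bowl, sponge, pot, pan from where it was at the start of the episode above 0.03 m or angle between any of pot, pan's own z axis and vertical above 0.3 rad).
It also fails if it takes over 61 s, if anything falls off the work surface, if the arm or the gripper's body presses on something with over 40 N, if the wrist force passes 120 N, or if a joint passes its speed limit or range.

### The arm

A 7-joint arm with a two-finger parallel gripper is mounted at the origin on the work surface. World frame = base frame: x ahead of the robot, y to its left, z up, the work surface at z = 0. Lengths are in m, angles in rad, forces in N, time in s.
With the tool pointing down it reaches from about 0.425 to 0.875 m from the base axis. Payload 4.7 kg.
Tool frame: the origin (TCP) lies between the finger pads; the fingertips stand 19 mm ahead of it and the grasp point (between the pads) is the TCP (ctrl.tip_extent is the distance from the TCP to the fingertips, in m); z points along the fingers, y is the line along which they close (so a half turn about z gives the same grasp; the last joint's range is limited). The gripper opens to 87 mm and grips with 3 to 60 N. Pads are 19 mm wide; open, the fingers measure 117 mm over their backs; the gripper's body (75 mm by 190 mm) begins 51 mm behind the grasp point.
Start: joints at [-1.129, 0.321, -0.07, 1.45, 0.023, 1.371, -0.057], TCP at [0.27, 0.591, 0.242] pointing down, gripper open.
Joint ranges: [-2.86, 2.86], [-0.3, 2.09], [-1.38, 1.24], [0.06, 2.45], [-1.56, 4.7], [0.09, 2.05], [-2.69, 2.69]. Speed limits (rad/s): [2.57, 2.57, 3.14, 3.14, 3.14, 3.14, 3.14].

### API

Orientations are given as a rotation vector (axis times angle).
In Python, from bench import ctrl gives the robot as it stands.
- The arm moves only by the shell command python3 -m crank 'ROWS' [OPENING] [FORCE]. ROWS is JSON, a list of rows, each an object of numbers: "tx", "ty", "tz": the shift along the tool's x, y, z in mm; "turn": the turn about the tool's z in units of 5 degrees (1.0 is 5 degrees). In form: [{"tx": .., "ty": .., "tz": .., "turn": ..}, ...]. A call has 1 to 5 rows; each row is the pose to reach, as a shift and turn from the pose commanded when the call began, along the tool's axes at that moment; what a row does not reach only later rows make up. A row lasts 1/8 s, in which the tool goes at most 62.5 mm and 10.7 degrees, less where a joint would pass 70% of its speed; a pose out of reach is approached as far as the arm can. A call with a gripper value outside its range is refused whole. OPENING is the finger opening in mm, from 0 to 87, set as the call begins (- or left out, the last holds). The fingers move at their own pace and stop on an object; FORCE is the grip in N (left out, the last holds). Time passes only in rows, so rows that repeat a pose let the fingers close. It gives the time, the measured TCP pose, the force, the opening and the grip force at its end, in the units of the state.
- ctrl.get_state(): the state, without advancing time (a new reading comes with each control period).
- ctrl.get_image(name): name is "scene" or "top"; returns (picture, depth): 384x512x3 uint8, red, green, blue; 384x512 float32, m along the optical axis (not along the pixel's ray), 0 where there is no reading.
- ctrl.camera_model(name): a dict with "intrinsics" (3x3 intrinsics, pixels), "dist_coeffs" ([k1, k2, p1, p2, k3] as OpenCV has them; the pictures are not rectified), "origin" and "orientation" of the camera in the world. Camera axes: x right, y down, z forward; pixel columns grow to the right and rows downward; lengths in m; the calibration is good to about 2 mm. A picture is of the moment at which its call begins. camera_model takes no time and is no camera call.
- ctrl.close_job(): hands the job in; it is judged then, once.
Trained networks look in the newest picture that a camera, given by its name, has taken for a name from the list of things; names that differ only in an ending like _2 or _b are one class to them, and where a whole thing is asked for, a point or a joint stands for the part that bears it (a point fixed in the world has none). Each returns a list of dicts, best first, with "confidence" (0 to 1); they miss things now and then, are a little off and sometimes report something else, mostly with a low value. They report only what shows in the picture. A call takes as long as a camera call.
- ctrl.recognise(camera, query): "xyz" ([x, y, z] in m, in world coordinates, good to about 4 mm: the middle of the surface that is visible of it).
- ctrl.mark_of(camera, query): "xyz" ([x, y, z] in m, in world coordinates, good to about 4 mm: a listed point, or the origin of a listed thing).
The state is a dict: "time": time; "joint_positions": joint angles; "qd": joint speeds; "joint_torque": joint torques, N m; "position": TCP position; "tool_rot": TCP orientation; "ft_force": force on the tool from outside, world axes, zero at the start; "torque": the same for the moment, N m; "grip_width": opening from 0.0 (shut) to 1.0 (fully open); "grip_force": force on a finger pad.
Only numpy, scipy, OpenCV 4.12 (cv2) and the standard library are available. Lean on these libraries where they do the work, as an engineer would, in place of code of your own. Each camera call takes 0.05 s, during which the arm holds its last target. There are 200 camera calls.

## Working session

There is one attempt and no reset: what is moved stays moved. The work goes in short steps, Python scripts to look and compute and a shell command to move; the robot and the scene stay as the last step left them, time stands still between calls to the robot, and variables do not carry over. Pictures are saved under pics/ and viewed, at most 10 in all, crops included, and the job is handed in when it is done.

```bash
mkdir -p pics; python3 - <<'E'
from bench import ctrl
import cv2,numpy as np
for c in ("scene","top"):
    im,d=ctrl.get_image(c); cv2.imwrite(f"pics/{c}0.png",im[:,:,::-1])
    m=ctrl.camera_model(c); print(c,np.round(m["origin"],3),np.round(m["orientation"],3))
    for q in ("lid_knob","lid","pot","pan","trivet_top","hob","key_on_top","key_left_top","key_right_top","key_start_top","oil","mug","mill","jar"):
        r=ctrl.mark_of(c,q); print(q,[(np.round(x["xyz"],3).tolist(),round(x["confidence"],2)) for x in r[:2]])
s=ctrl.get_state(); print(s)
E
```

```text
scene [ 1.316 -0.154  1.223] [-1.94  -1.723  0.574]
lid_knob [([0.597, -0.22, 0.191], 0.85)]
lid [([0.599, -0.22, 0.145], 0.93), ([0.604, -0.217, 0.051], 0.24)]
pot [([0.604, -0.215, 0.051], 0.85)]
pan [([0.586, 0.033, 0.054], 0.97)]
trivet_top [([0.5, 0.376, 0.013], 0.76), ([0.294, 0.398, -0.001], 0.17)]
hob [([0.546, -0.1, -0.003], 0.84), ([0.6, -0.219, 0.142], 0.38)]
key_on_top [([0.442, -0.049, 0.059], 0.58)]
key_left_top [([0.434, 0.079, 0.054], 0.49)]
key_right_top [([0.455, -0.288, 0.053], 0.69)]
key_start_top [([0.452, -0.161, 0.05], 0.49)]
oil [([0.587, -0.478, 0.002], 0.85)]
mug [([0.707, 0.255, -0.0], 0.8)]
mill [([0.292, 0.4, 0.003], 0.73), ([0.28, -0.271, 0.002], 0.47)]
jar [([0.281, -0.271, -0.001], 0.85)]
top [ 0.234 -0.038  1.403] [-2.009  2.223 -0.222]
lid_knob [([0.602, -0.222, 0.192], 0.79), ([0.586, 0.033, 0.054], 0.54)]
lid [([0.598, -0.217, 0.142], 0.85)]
pot [([0.601, -0.222, 0.056], 0.6)]
pan [([0.584, 0.034, 0.05], 0.86)]
trivet_top [([0.499, 0.38, 0.011], 0.78), ([0.29, 0.4, 0.003], 0.54)]
hob [([0.551, -0.094, -0.003], 0.83), ([0.284, -0.408, -0.003], 0.6)]
[... 514 characters left out ...]
ns': array([-1.12890452,  0.32099492, -0.07011013,  1.45049896,  0.02260661,
        1.37077465, -0.05687477]), 'qd': array([ 8.68631328e-04,  9.67274877e-05, -2.09126192e-03, -4.48233083e-04,
        1.21446091e-03,  2.01124490e-03,  1.51413015e-03]), 'joint_torque': array([-4.52843642e-04, -4.91095805e+01, -4.03461959e-01, -3.12766027e+01,
       -6.37748698e-02,  3.38107324e-02,  3.91641049e-05]), 'position': array([0.26969003, 0.59144156, 0.24159044]), 'tool_rot': array([6.66762331e-01, 3.06995139e+00, 1.56839704e-04]), 'ft_force': array([ 0.12905929, -0.71633471,  0.11592292]), 'torque': array([-0.0178694 ,  0.01696016,  0.04226897]), 'grip_force': 0.0, 'grip_width': 0.9995274678070014}
```

View pics/scene0.png

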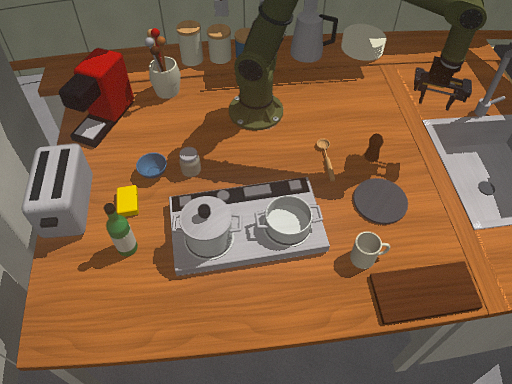

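View pics/top0.png

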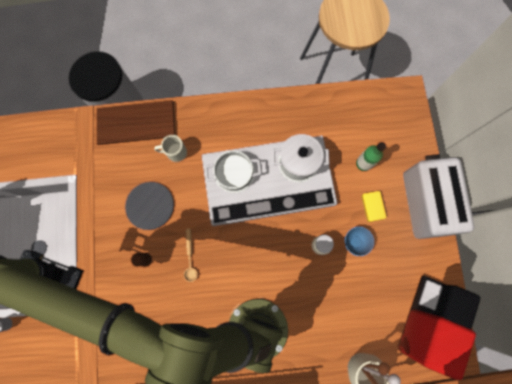

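```bash
cat > h.py <<'E'
from bench import ctrl
import numpy as np
from scipy.spatial.transform import Rotation as R
def st():
    s=ctrl.get_state(); return np.array(s["position"]),R.from_rotvec(s["tool_rot"]),s
def go(*pts):
    p,r,s=st(); print("t",s["time"],"pos",p.round(4),"axes x,y",r.as_matrix()[:,0].round(3),r.as_matrix()[:,1].round(3),"q",np.round(s["joint_positions"],2))
    for q in pts: print(q,"->",(r.inv().apply(np.array(q)-p)*1000).round(1))
E
python3 -c "
from h import *
go((.4,.55,.35),(.599,-.219,.35),(.5,.378,.35))"
```

```text
t 1.5 pos [0.2697 0.5914 0.2416] axes x,y [-0.91   0.415 -0.   ] [0.415 0.91  0.   ] q [-1.13  0.32 -0.07  1.45  0.02  1.37 -0.06]
(0.4, 0.55, 0.35) -> [-135.8   16.4 -108.4]
(0.599, -0.219, 0.35) -> [-635.8 -600.8 -108.4]
(0.5, 0.378, 0.35) -> [-298.1  -98.7 -108.4]
```

The lidded pot stands on the right (-y) plate: its knob is at scene pixel (204,211), the pan at (288,220) and the trivet at (380,201). In the top view they are at (304,152), (236,170) and (150,205). The network positions agree with the hob geometry (yaw about 3.8°), so the right square key is the correct one. First I'll align the tool with the hob.

```bash
python3 -m crank '[{"tx":-30,"tz":-40,"turn":-2},{"tx":-60,"tz":-80,"turn":-4},{"tx":-90,"tz":-90,"turn":-5.7},{"tx":-90,"tz":-90,"turn":-5.7},{"tx":-90,"tz":-90,"turn":-5.7}]' 87 25
python3 -c "
from h import *
go((.599,-.219,.33),(.599,-.2195,.19))"
```

```text
t 1.5 pos [0.2697 0.5914 0.2416] axes x,y [-0.91   0.415 -0.   ] [0.415 0.91  0.   ] q [-1.13  0.32 -0.07  1.45  0.02  1.37 -0.06]
(0.599, -0.219, 0.33) -> [-635.8 -600.8  -88.4]
(0.599, -0.2195, 0.19) -> [-636.  -601.3   51.6]$[0]: bad value
```

```bash
python3 -m crank '[{"tx":-30,"ty":0,"tz":-40,"turn":-2},{"tx":-60,"ty":0,"tz":-80,"turn":-4},{"tx":-90,"ty":0,"tz":-90,"turn":-5.7},{"tx":-90,"ty":0,"tz":-90,"turn":-5.7},{"tx":-90,"ty":0,"tz":-90,"turn":-5.7}]' 87 25
python3 -c "
from h import *
go((.599,-.219,.33),(.599,-.2195,.19))"
```

```text
time: 2.12
position: [0.3506, 0.5543, 0.3309]
tool_rot: [0.108, -3.138, 0.0]
ft_force: [-0.3, -1.3, 0.0]
grip_width: 0.998
grip_force: 0.0
t 2.125 pos [0.3506 0.5543 0.3309] axes x,y [-0.998 -0.069  0.001] [-0.069  0.998 -0.   ] q [-0.98  0.31 -0.09  1.29  0.03  1.55  0.57]
(0.599, -0.219, 0.33) -> [-194.5 -788.6    0.8]
(0.599, -0.2195, 0.19) -> [-194.7 -789.1  140.8]
```

```bash
python3 -m crank '[{"tx":-20,"ty":-55,"tz":0,"turn":0},{"tx":-40,"ty":-110,"tz":0,"turn":0},{"tx":-60,"ty":-165,"tz":0,"turn":0},{"tx":-80,"ty":-220,"tz":0,"turn":0},{"tx":-100,"ty":-275,"tz":0,"turn":0}]'
python3 -m crank '[{"tx":-20,"ty":-55,"tz":0,"turn":0},{"tx":-40,"ty":-110,"tz":0,"turn":0},{"tx":-60,"ty":-165,"tz":0,"turn":0},{"tx":-80,"ty":-220,"tz":0,"turn":0},{"tx":-94,"ty":-275,"tz":0,"turn":0}]'
python3 -m crank '[{"tx":0,"ty":-60,"tz":0,"turn":0},{"tx":0,"ty":-120,"tz":0,"turn":0},{"tx":0,"ty":-180,"tz":0,"turn":0},{"tx":0,"ty":-239,"tz":0,"turn":0},{"tx":0,"ty":-239,"tz":0,"turn":0}]'
python3 -c "
from h import *
go((.599,-.2195,.19))
for c in ('scene','top'):
  ctrl.get_image(c)
  print([(x['xyz'],x['confidence']) for x in ctrl.mark_of(c,'lid_knob')[:2]])"
```

```text
time: 2.75
position: [0.4696, 0.2863, 0.3309]
tool_rot: [0.112, -3.139, -0.0]
ft_force: [1.0, 0.7, 0.1]
grip_width: 1.0
grip_force: 0.0
time: 3.38
position: [0.5835, 0.0192, 0.3307]
tool_rot: [0.112, -3.139, -0.001]
ft_force: [0.7, 0.4, 0.2]
grip_width: 1.0
grip_force: 0.0
time: 4.0
position: [0.5984, -0.2246, 0.3304]
tool_rot: [0.095, -3.138, 0.004]
ft_force: [-0.1, -0.1, 0.1]
grip_width: 1.001
grip_force: 0.0
t 4.0 pos [ 0.5984 -0.2246  0.3304] axes x,y [-0.998 -0.061  0.003] [-0.061  0.998 -0.002] q [-0.06  0.29  0.49  1.35 -0.13  1.53  2.05]
(0.599, -0.2195, 0.19) -> [ -1.3   5.4 140.4]
[([0.5968, -0.2188, 0.1884], 0.84)]
[]
```

```bash
python3 -m crank '[{"tx":0,"ty":4,"tz":40,"turn":0},{"tx":0,"ty":4,"tz":80,"turn":0},{"tx":0,"ty":4,"tz":115,"turn":0},{"tx":0,"ty":4,"tz":138,"turn":0},{"tx":0,"ty":4,"tz":138,"turn":0}]'
python3 -c "
from h import *
go((.598,-.2195,.191))"
```

```text
time: 4.82
position: [0.5991, -0.2123, 0.1915]
tool_rot: [0.115, -3.136, -0.004]
ft_force: [-0.7, 0.9, -0.1]
grip_width: 1.002
grip_force: 0.0
t 4.825 pos [ 0.5991 -0.2123  0.1915] axes x,y [-0.997 -0.073  0.004] [-0.073  0.997  0.002] q [-0.07  0.34  0.46  1.57 -0.16  1.28  2.06]
(0.598, -0.2195, 0.191) -> [ 1.6 -7.1  0.5]
```

```bash
python3 -m crank '[{"tx":0,"ty":0,"tz":0,"turn":0},{"tx":0,"ty":0,"tz":0,"turn":0}]'
python3 -c "
from h import *
go((.598,-.2195,.191))"
```

```text
time: 5.08
position: [0.6007, -0.2153, 0.1952]
tool_rot: [-0.11, 3.137, -0.001]
ft_force: [-0.4, 0.5, -0.0]
grip_width: 1.002
grip_force: 0.0
t 5.075 pos [ 0.6007 -0.2153  0.1952] axes x,y [-0.998 -0.07  -0.003] [-0.07   0.998 -0.001] q [-0.07  0.34  0.47  1.56 -0.16  1.28  2.06]
(0.598, -0.2195, 0.191) -> [ 3.  -4.   4.2]
```

```bash
python3 -m crank '[{"tx":2,"ty":-4,"tz":4,"turn":0},{"tx":2,"ty":-4,"tz":4,"turn":0},{"tx":2,"ty":-4,"tz":4,"turn":0}]'
python3 -m crank '[{"tx":0,"ty":0,"tz":0,"turn":0},{"tx":0,"ty":0,"tz":0,"turn":0},{"tx":0,"ty":0,"tz":0,"turn":0},{"tx":0,"ty":0,"tz":0,"turn":0},{"tx":0,"ty":0,"tz":0,"turn":0}]' 20 25
python3 -c "
from h import *
go((.598,-.2195,.191))"
```

```text
time: 5.45
position: [0.5979, -0.2198, 0.1896]
tool_rot: [-0.109, 3.14, 0.0]
ft_force: [0.5, 0.3, -0.3]
grip_width: 0.999
grip_force: 0.0
time: 6.08
position: [0.598, -0.2196, 0.1896]
tool_rot: [-0.109, 3.14, 0.0]
ft_force: [-0.5, 0.2, 0.1]
grip_width: 0.515
grip_force: 0.0
t 6.075 pos [ 0.598  -0.2196  0.1896] axes x,y [-0.998 -0.07  -0.   ] [-0.07   0.998  0.   ] q [-0.06  0.34  0.47  1.57 -0.16  1.27  2.07]
(0.598, -0.2195, 0.191) -> [ 0.   0.1 -1.4]
```

```bash
python3 -m crank '[{"tx":0,"ty":0,"tz":0,"turn":0},{"tx":0,"ty":0,"tz":0,"turn":0},{"tx":0,"ty":0,"tz":0,"turn":0},{"tx":0,"ty":0,"tz":0,"turn":0}]' 20 25
python3 -m crank '[{"tx":0,"ty":0,"tz":-10,"turn":0},{"tx":0,"ty":0,"tz":-25,"turn":0},{"tx":0,"ty":0,"tz":-50,"turn":0},{"tx":0,"ty":0,"tz":-80,"turn":0},{"tx":0,"ty":0,"tz":-110,"turn":0}]'
python3 -m crank '[{"tx":0,"ty":0,"tz":-10,"turn":0},{"tx":0,"ty":0,"tz":-10,"turn":0},{"tx":0,"ty":0,"tz":-10,"turn":0}]'
python3 -c "
from h import *
import cv2
go((.5,.378,.30))
im,d=ctrl.get_image('scene'); cv2.imwrite('pics/lift.png',im[100:300,130:400,::-1])"
```

```text
time: 6.58
position: [0.598, -0.2195, 0.1896]
tool_rot: [-0.109, 3.14, 0.0]
ft_force: [-0.3, 1.1, 0.4]
grip_width: 0.401
grip_force: 25.0
time: 7.2
position: [0.598, -0.2198, 0.3016]
tool_rot: [-0.109, 3.139, -0.001]
ft_force: [-0.7, -0.4, -2.9]
grip_width: 0.405
grip_force: 25.0
time: 7.58
position: [0.5975, -0.2193, 0.3081]
tool_rot: [0.109, -3.138, -0.001]
ft_force: [0.1, 0.6, -3.2]
grip_width: 0.404
grip_force: 25.0
t 7.575 pos [ 0.5975 -0.2193  0.3081] axes x,y [-0.998 -0.07   0.002] [-0.07   0.998  0.001] q [-0.07  0.29  0.48  1.4  -0.13  1.49  2.05]
(0.5, 0.378, 0.3) -> [ 55.6 602.7   8.8]
```

View pics/lift.png

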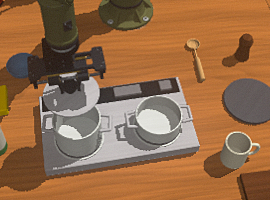

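The lid hangs level in the gripper at crop pixel (72,95), and the pot stays put and open at (80,130). Next I carry it to the trivet.

```bash
python3 -m crank '[{"tx":2,"ty":20,"tz":0,"turn":0},{"tx":6,"ty":60,"tz":0,"turn":0},{"tx":10,"ty":105,"tz":0,"turn":0},{"tx":15,"ty":150,"tz":0,"turn":0},{"tx":19,"ty":200,"tz":0,"turn":0}]'
python3 -m crank '[{"tx":5,"ty":50,"tz":0,"turn":0},{"tx":9,"ty":100,"tz":0,"turn":0},{"tx":14,"ty":150,"tz":0,"turn":0},{"tx":19,"ty":200,"tz":0,"turn":0},{"tx":23,"ty":250,"tz":0,"turn":0}]'
python3 -m crank '[{"tx":5,"ty":50,"tz":0,"turn":0},{"tx":10,"ty":95,"tz":0,"turn":0},{"tx":12,"ty":130,"tz":0,"turn":0},{"tx":14,"ty":153,"tz":0,"turn":0},{"tx":14,"ty":153,"tz":0,"turn":0}]'
python3 -m crank '[{"tx":0,"ty":0,"tz":10,"turn":0},{"tx":0,"ty":0,"tz":20,"turn":0},{"tx":0,"ty":0,"tz":30,"turn":0}]'
python3 -c "
from h import *
go((.5,.378,.06))
for c in ('scene','top'):
  ctrl.get_image(c)
  for q in ('trivet_top','lid'): print(q,[(x['xyz'],x['confidence']) for x in ctrl.mark_of(c,q)[:2]])"
```

```text
time: 8.25
position: [0.564, -0.0188, 0.3092]
tool_rot: [0.11, -3.139, -0.001]
ft_force: [1.3, -0.7, -2.2]
grip_width: 0.406
grip_force: 25.0
time: 8.88
position: [0.523, 0.2291, 0.3093]
tool_rot: [0.112, -3.139, -0.0]
ft_force: [0.3, 0.6, -2.4]
grip_width: 0.408
grip_force: 25.0
time: 9.5
position: [0.4984, 0.3801, 0.3089]
tool_rot: [0.116, -3.138, 0.0]
ft_force: [0.2, -0.6, -2.2]
grip_width: 0.407
grip_force: 25.0
time: 9.88
position: [0.5006, 0.3766, 0.2786]
tool_rot: [0.106, -3.139, 0.001]
ft_force: [0.0, 0.9, -2.5]
grip_width: 0.404
grip_force: 25.0
t 9.875 pos [0.5006 0.3766 0.2786] axes x,y [-0.998 -0.068  0.   ] [-0.068  0.998 -0.001] q [-0.74  0.25  0.07  1.46 -0.02  1.43  0.96]
(0.5, 0.378, 0.06) -> [  0.4   1.6 218.6]
trivet_top [([0.4987, 0.3749, 0.0143], 0.92)]
lid [([0.5033, 0.3769, 0.2336], 0.91), ([0.4984, 0.372, 0.2816], 0.69)]
trivet_top [([0.5011, 0.3728, 0.0152], 0.72)]
lid [([0.5006, 0.3805, 0.2339], 0.74)]
```

```bash
python3 -m crank '[{"tx":0,"ty":0,"tz":35,"turn":0},{"tx":0,"ty":0,"tz":75,"turn":0},{"tx":0,"ty":0,"tz":115,"turn":0},{"tx":0,"ty":0,"tz":150,"turn":0},{"tx":0,"ty":0,"tz":180,"turn":0}]'
python3 -m crank '[{"tx":0,"ty":0,"tz":15,"turn":0},{"tx":0,"ty":0,"tz":24,"turn":0},{"tx":0,"ty":0,"tz":28,"turn":0},{"tx":0,"ty":0,"tz":28,"turn":0},{"tx":0,"ty":0,"tz":28,"turn":0}]'
python3 -c "
from h import *
go((.5,.376,.057))"
```

```text
time: 10.8
position: [0.5002, 0.3781, 0.0987]
tool_rot: [-0.11, 3.139, 0.0]
ft_force: [-0.3, 0.6, -2.7]
grip_width: 0.405
grip_force: 25.0
time: 11.42
position: [0.5007, 0.3784, 0.0726]
tool_rot: [-0.109, 3.138, 0.002]
ft_force: [0.5, -0.1, -2.7]
grip_width: 0.407
grip_force: 25.0
t 11.425 pos [0.5007 0.3784 0.0726] axes x,y [-0.998 -0.07  -0.001] [-0.07   0.998  0.001] q [-0.74  0.4   0.06  1.7  -0.03  1.04  0.97]
(0.5, 0.376, 0.057) -> [ 0.9 -2.4 15.6]
```

```bash
python3 -m crank '[{"tx":0,"ty":-1,"tz":3,"turn":0},{"tx":0,"ty":-1,"tz":6,"turn":0},{"tx":0,"ty":-2,"tz":9,"turn":0},{"tx":0,"ty":-2,"tz":12,"turn":0},{"tx":0,"ty":-2,"tz":12,"turn":0}]'
python3 -m crank '[{"tx":0,"ty":0,"tz":1,"turn":0},{"tx":0,"ty":0,"tz":2,"turn":0},{"tx":0,"ty":0,"tz":3,"turn":0},{"tx":0,"ty":0,"tz":3,"turn":0}]'
python3 -c "
from h import *
go((.5,.376,.057))"
```

```text
time: 12.05
position: [0.5001, 0.3758, 0.0591]
tool_rot: [0.109, -3.139, 0.001]
ft_force: [-0.5, 0.2, -2.1]
grip_width: 0.401
grip_force: 25.0
time: 12.55
position: [0.5004, 0.376, 0.0566]
tool_rot: [-0.109, 3.14, 0.0]
ft_force: [-0.7, 0.8, -2.1]
grip_width: 0.401
grip_force: 25.0
t 12.55 pos [0.5004 0.376  0.0566] axes x,y [-0.998 -0.07  -0.   ] [-0.07   0.998  0.   ] q [-0.73  0.42  0.06  1.71 -0.03  1.01  0.97]
(0.5, 0.376, 0.057) -> [ 0.4 -0.  -0.4]
```

```bash
python3 -m crank '[{"tx":0,"ty":0,"tz":0.5,"turn":0},{"tx":0,"ty":0,"tz":1,"turn":0},{"tx":0,"ty":0,"tz":1,"turn":0}]'
python3 -m crank '[{"tx":0,"ty":0,"tz":0.5,"turn":0},{"tx":0,"ty":0,"tz":1,"turn":0},{"tx":0,"ty":0,"tz":1,"turn":0}]'
```

```text
time: 12.92
position: [0.5004, 0.376, 0.0565]
tool_rot: [-0.109, 3.14, 0.0]
ft_force: [-3.3, -2.5, 5.3]
grip_width: 0.407
grip_force: 25.0
time: 13.3
position: [0.5004, 0.376, 0.0565]
tool_rot: [-0.109, 3.14, 0.0]
ft_force: [-4.1, -3.5, 10.8]
grip_width: 0.405
grip_force: 25.0
```

In contact, so I back off the preload, release and rise.

```bash
python3 -m crank '[{"tx":0,"ty":0,"tz":-1,"turn":0},{"tx":0,"ty":0,"tz":-1,"turn":0}]'
python3 -m crank '[{"tx":0,"ty":0,"tz":0,"turn":0},{"tx":0,"ty":0,"tz":0,"turn":0},{"tx":0,"ty":0,"tz":0,"turn":0},{"tx":0,"ty":0,"tz":0,"turn":0},{"tx":0,"ty":0,"tz":0,"turn":0}]' 75
python3 -m crank '[{"tx":0,"ty":0,"tz":-20,"turn":0},{"tx":0,"ty":0,"tz":-50,"turn":0},{"tx":0,"ty":0,"tz":-90,"turn":0},{"tx":0,"ty":0,"tz":-130,"turn":0},{"tx":0,"ty":0,"tz":-170,"turn":0}]'
python3 -c "
from h import *
go((.441,-.049,.2))
for c in ('scene','top'):
  ctrl.get_image(c)
  for q in ('trivet_top','lid','key_on_top','key_right_top','key_start_top','key_left_top'): print(q,[(x['xyz'],x['confidence']) for x in ctrl.mark_of(c,q)[:2]])"
```

```text
time: 13.55
position: [0.5004, 0.3761, 0.0565]
tool_rot: [-0.109, 3.14, 0.0]
ft_force: [-2.8, -2.4, 6.8]
grip_width: 0.402
grip_force: 25.0
time: 14.18
position: [0.5003, 0.376, 0.0555]
tool_rot: [-0.109, 3.14, 0.0]
ft_force: [-0.9, 0.4, 0.0]
grip_width: 0.835
grip_force: 0.0
time: 14.8
position: [0.5005, 0.3761, 0.2288]
tool_rot: [-0.109, 3.138, 0.002]
ft_force: [0.5, 0.4, 0.8]
grip_width: 0.859
grip_force: 0.0
t 14.8 pos [0.5005 0.3761 0.2288] axes x,y [-0.998 -0.069 -0.002] [-0.069  0.998  0.001] q [-0.74  0.27  0.07  1.54 -0.02  1.33  0.97]
(0.441, -0.049, 0.2) -> [  88.9 -419.9   28.1]
trivet_top []
lid [([0.457, -0.2868, 0.0552], 0.73), ([0.5013, 0.3739, 0.0128], 0.67)]
key_on_top [([0.4429, -0.0477, 0.0617], 0.55)]
key_right_top [([0.4581, -0.287, 0.0567], 0.57)]
key_start_top [([0.4532, -0.1589, 0.0546], 0.66)]
key_left_top [([0.4308, 0.0811, 0.0548], 0.68)]
trivet_top [([0.6011, -0.2187, 0.0564], 0.6), ([0.4367, -0.0443, 0.0577], 0.41)]
lid [([0.5008, 0.379, 0.0099], 0.65)]
key_on_top [([0.4377, -0.0452, 0.0563], 0.52), ([0.2807, -0.4077, -0.0028], 0.47)]
key_right_top [([0.4614, -0.2866, 0.0581], 0.61)]
key_start_top [([0.4531, -0.1643, 0.0606], 0.41), ([0.2796, -0.2721, 0.0018], 0.4)]
key_left_top [([0.4343, 0.0782, 0.0577], 0.6)]
```

Lid lies on the trivet, well centred. Next I close the fingers and move over the bar key.

```bash
python3 -m crank '[{"tx":10,"ty":-50,"tz":0,"turn":0},{"tx":20,"ty":-100,"tz":0,"turn":0},{"tx":30,"ty":-150,"tz":0,"turn":0},{"tx":40,"ty":-200,"tz":0,"turn":0},{"tx":52,"ty":-250,"tz":0,"turn":0}]' 0 10
python3 -m crank '[{"tx":10,"ty":-50,"tz":0,"turn":0},{"tx":20,"ty":-100,"tz":0,"turn":0},{"tx":30,"ty":-140,"tz":20,"turn":0},{"tx":36,"ty":-170,"tz":40,"turn":0},{"tx":36,"ty":-170,"tz":60,"turn":0}]'
python3 -m crank '[{"tx":0,"ty":0,"tz":0,"turn":0},{"tx":0,"ty":0,"tz":0,"turn":0},{"tx":0,"ty":0,"tz":0,"turn":0}]'
python3 -c "
from h import *
go((.440,-.048,.08),(.440,-.048,.07))"
```

```text
time: 16.12
position: [0.4656, 0.1213, 0.2257]
tool_rot: [-0.109, 3.139, 0.0]
ft_force: [-0.3, -0.9, 1.0]
grip_width: 0.375
grip_force: 0.0
time: 16.75
position: [0.4415, -0.0518, 0.1653]
tool_rot: [-0.102, 3.139, 0.0]
ft_force: [-0.2, 0.3, -0.1]
grip_width: 0.006
grip_force: 0.0
time: 17.12
position: [0.4425, -0.0487, 0.1665]
tool_rot: [-0.111, 3.138, 0.0]
ft_force: [-0.1, 0.1, -0.3]
grip_width: 0.005
grip_force: 0.0
t 17.125 pos [ 0.4425 -0.0487  0.1665] axes x,y [-0.998 -0.071 -0.002] [-0.071  0.998 -0.   ] q [-0.37 -0.08  0.4   2.05  0.03  1.17  1.66]
(0.44, -0.048, 0.08) -> [ 2.6  0.9 86.5]
(0.44, -0.048, 0.07) -> [ 2.6  0.9 96.5]
```

```bash
python3 -m crank '[{"tx":2,"ty":0,"tz":30,"turn":0},{"tx":2,"ty":0,"tz":60,"turn":0},{"tx":2,"ty":0,"tz":80,"turn":0},{"tx":2,"ty":0,"tz":80,"turn":0},{"tx":2,"ty":0,"tz":80,"turn":0}]'
python3 -m crank '[{"tx":0,"ty":0,"tz":3,"turn":0},{"tx":0,"ty":0,"tz":6,"turn":0},{"tx":0,"ty":0,"tz":8,"turn":0},{"tx":0,"ty":0,"tz":8,"turn":0}]'
python3 -m crank '[{"tx":0,"ty":0,"tz":2,"turn":0},{"tx":0,"ty":0,"tz":4,"turn":0},{"tx":0,"ty":0,"tz":4,"turn":0}]'
```

```text
time: 17.75
position: [0.4407, -0.0491, 0.0867]
tool_rot: [-0.11, 3.138, 0.0]
ft_force: [0.3, 0.9, -0.0]
grip_width: 0.003
grip_force: 0.0
time: 18.25
position: [0.4396, -0.0492, 0.0774]
tool_rot: [0.109, -3.139, -0.0]
ft_force: [-0.4, 0.1, 0.3]
grip_width: 0.007
grip_force: 0.0
time: 18.62
position: [0.44, -0.0492, 0.0737]
tool_rot: [-0.109, 3.139, 0.0]
ft_force: [-0.0, -0.6, 2.9]
grip_width: 0.001
grip_force: 1.4
```

```bash
python3 -m crank '[{"tx":0,"ty":0,"tz":2,"turn":0},{"tx":0,"ty":0,"tz":3,"turn":0},{"tx":0,"ty":0,"tz":3,"turn":0},{"tx":0,"ty":0,"tz":3,"turn":0}]'
```

```text
time: 19.12
position: [0.44, -0.0493, 0.0707]
tool_rot: [-0.109, 3.139, 0.0]
ft_force: [-0.5, -0.1, 4.6]
grip_width: 0.007
grip_force: 2.3
```

5.3 mm and 4.6 N agrees with the key's spring, so step 3 is done. I hold briefly, then rise and move over the right square key.

```bash
python3 -m crank '[{"tx":0,"ty":0,"tz":0.5,"turn":0},{"tx":0,"ty":0,"tz":0.5,"turn":0},{"tx":0,"ty":0,"tz":-30,"turn":0},{"tx":0,"ty":0,"tz":-60,"turn":0},{"tx":0,"ty":0,"tz":-60,"turn":0}]'
python3 -m crank '[{"tx":0,"ty":-45,"tz":0,"turn":0},{"tx":0,"ty":-95,"tz":0,"turn":0},{"tx":0,"ty":-145,"tz":0,"turn":0},{"tx":0,"ty":-195,"tz":0,"turn":0},{"tx":-1,"ty":-239,"tz":0,"turn":0}]'
python3 -m crank '[{"tx":0,"ty":0,"tz":0,"turn":0},{"tx":0,"ty":0,"tz":0,"turn":0},{"tx":0,"ty":0,"tz":0,"turn":0}]'
python3 -c "
from h import *
go((.458,-.287,.079),(.458,-.287,.0705))"
```

```text
time: 19.75
position: [0.4411, -0.0491, 0.132]
tool_rot: [-0.11, 3.136, 0.001]
ft_force: [-0.1, -0.1, -0.6]
grip_width: 0.004
grip_force: 0.0
time: 20.38
position: [0.4564, -0.289, 0.129]
tool_rot: [0.108, -3.138, -0.001]
ft_force: [1.0, 0.1, 0.2]
grip_width: 0.003
grip_force: 0.0
time: 20.75
position: [0.4574, -0.2858, 0.1298]
tool_rot: [0.113, -3.139, -0.002]
ft_force: [0.4, -0.3, 0.5]
grip_width: 0.009
grip_force: 0.0
t 20.75 pos [ 0.4574 -0.2858  0.1298] axes x,y [-0.997 -0.072  0.001] [-0.072  0.997  0.001] q [-0.08  0.2   0.66  1.88 -0.13  1.11  2.27]
(0.458, -0.287, 0.079) -> [-0.5 -1.3 50.8]
(0.458, -0.287, 0.0705) -> [-0.5 -1.3 59.3]
```

```bash
python3 -m crank '[{"tx":0,"ty":-1,"tz":25,"turn":0},{"tx":0,"ty":-1,"tz":43,"turn":0},{"tx":0,"ty":-1,"tz":50,"turn":0},{"tx":0,"ty":-1,"tz":54,"turn":0},{"tx":0,"ty":-1,"tz":54,"turn":0}]'
python3 -m crank '[{"tx":0,"ty":0,"tz":2,"turn":0},{"tx":0,"ty":0,"tz":4,"turn":0},{"tx":0,"ty":0,"tz":4,"turn":0},{"tx":0,"ty":0,"tz":4,"turn":0}]'
```

```text
time: 21.38
position: [0.4577, -0.2885, 0.0768]
tool_rot: [-0.11, 3.139, 0.0]
ft_force: [0.4, -0.3, -0.2]
grip_width: 0.009
grip_force: 0.0
time: 21.88
position: [0.458, -0.2889, 0.073]
tool_rot: [-0.109, 3.138, -0.001]
ft_force: [-0.1, -0.1, 3.4]
grip_width: 0.01
grip_force: 1.7
```

```bash
python3 -m crank '[{"tx":0,"ty":0,"tz":1.5,"turn":0},{"tx":0,"ty":0,"tz":2.5,"turn":0},{"tx":0,"ty":0,"tz":2.5,"turn":0},{"tx":0,"ty":0,"tz":2.5,"turn":0},{"tx":0,"ty":0,"tz":2.5,"turn":0}]'
python3 -m crank '[{"tx":0,"ty":0,"tz":0.3,"turn":0},{"tx":0,"ty":0,"tz":0.3,"turn":0}]'
```

```text
time: 22.5
position: [0.458, -0.2889, 0.0705]
tool_rot: [-0.109, 3.139, -0.001]
ft_force: [1.0, 1.1, 5.8]
grip_width: 0.007
grip_force: 2.7
time: 22.75
position: [0.458, -0.2889, 0.0704]
tool_rot: [-0.109, 3.139, -0.0]
ft_force: [0.0, -0.1, 7.7]
grip_width: 0.004
grip_force: 3.8
```

The right key is bottomed. Next is the round key.

```bash
python3 -m crank '[{"tx":0,"ty":0,"tz":-30,"turn":0},{"tx":0,"ty":0,"tz":-60,"turn":0},{"tx":0,"ty":0,"tz":-60,"turn":0}]'
python3 -m crank '[{"tx":0,"ty":45,"tz":0,"turn":0},{"tx":-2,"ty":90,"tz":0,"turn":0},{"tx":-3,"ty":126,"tz":0,"turn":0},{"tx":-3,"ty":126,"tz":0,"turn":0},{"tx":-3,"ty":126,"tz":0,"turn":0}]'
python3 -c "
from h import *
go((.451,-.162,.079),(.451,-.162,.0705))"
```

```text
time: 23.12
position: [0.4583, -0.2891, 0.1311]
tool_rot: [-0.109, 3.137, -0.001]
ft_force: [-0.2, 0.6, -0.1]
grip_width: 0.008
grip_force: 0.0
time: 23.75
position: [0.451, -0.1631, 0.1289]
tool_rot: [0.109, -3.138, 0.0]
ft_force: [-0.8, -0.2, -0.7]
grip_width: 0.006
grip_force: 0.0
t 23.75 pos [ 0.451  -0.1631  0.1289] axes x,y [-0.998 -0.069  0.002] [-0.069  0.998 -0.   ] q [-0.27  0.04  0.58  2.02 -0.03  1.09  1.96]
(0.451, -0.162, 0.079) -> [-0.2  1.1 49.9]
(0.451, -0.162, 0.0705) -> [-0.2  1.1 58.4]
```

```bash
python3 -m crank '[{"tx":0,"ty":1,"tz":25,"turn":0},{"tx":0,"ty":1,"tz":43,"turn":0},{"tx":0,"ty":1,"tz":50,"turn":0},{"tx":0,"ty":1,"tz":54,"turn":0},{"tx":0,"ty":1,"tz":54,"turn":0}]'
python3 -m crank '[{"tx":0,"ty":0,"tz":2,"turn":0},{"tx":0,"ty":0,"tz":4,"turn":0},{"tx":0,"ty":0,"tz":4,"turn":0},{"tx":0,"ty":0,"tz":4,"turn":0}]'
```

```text
time: 24.38
position: [0.4516, -0.1624, 0.076]
tool_rot: [0.108, -3.14, 0.001]
ft_force: [-1.0, -0.4, 2.5]
grip_width: 0.005
grip_force: 0.8
time: 24.88
position: [0.4521, -0.1622, 0.0722]
tool_rot: [-0.109, 3.138, -0.001]
ft_force: [-0.7, -2.4, 3.3]
grip_width: 0.005
grip_force: 1.9
```

```bash
python3 -m crank '[{"tx":0,"ty":0,"tz":1.5,"turn":0},{"tx":0,"ty":0,"tz":2,"turn":0},{"tx":0,"ty":0,"tz":2,"turn":0},{"tx":0,"ty":0,"tz":2,"turn":0},{"tx":0,"ty":0,"tz":2,"turn":0}]'
python3 -m crank '[{"tx":0,"ty":0,"tz":0.3,"turn":0},{"tx":0,"ty":0,"tz":0.3,"turn":0}]'
```

```text
time: 25.5
position: [0.4522, -0.1621, 0.0704]
tool_rot: [-0.109, 3.139, -0.001]
ft_force: [-1.8, -2.2, 6.9]
grip_width: 0.006
grip_force: 3.9
time: 25.75
position: [0.4521, -0.1621, 0.0703]
tool_rot: [-0.109, 3.139, -0.0]
ft_force: [-2.6, -2.4, 10.5]
grip_width: 0.004
grip_force: 5.0
```

```bash
python3 -m crank '[{"tx":0,"ty":0,"tz":-30,"turn":0},{"tx":0,"ty":0,"tz":-80,"turn":0},{"tx":0,"ty":0,"tz":-130,"turn":0},{"tx":0,"ty":0,"tz":-180,"turn":0},{"tx":0,"ty":0,"tz":-180,"turn":0}]'
python3 -m crank '[{"tx":0,"ty":0,"tz":0,"turn":0},{"tx":0,"ty":0,"tz":0,"turn":0},{"tx":0,"ty":0,"tz":0,"turn":0},{"tx":0,"ty":0,"tz":0,"turn":0}]'
python3 - <<'E'
from h import *
import cv2
im,d=ctrl.get_image('scene'); cv2.imwrite('pics/end.png',im[:,:,::-1])
for q in ('lid','pot','pan'): print(q,[(x['xyz'],x['confidence']) for x in ctrl.mark_of('scene',q)[:2]])
E
```

```text
time: 26.38
position: [0.4538, -0.1612, 0.2528]
tool_rot: [-0.111, 3.133, 0.001]
ft_force: [-0.4, -0.3, 0.4]
grip_width: 0.009
grip_force: 0.0
time: 26.88
position: [0.4513, -0.1616, 0.2488]
tool_rot: [0.109, -3.139, -0.0]
ft_force: [-0.2, -0.6, 0.1]
grip_width: 0.008
grip_force: 0.0
lid [([0.5023, 0.3772, 0.0135], 0.59)]
pot [([0.6015, -0.2158, 0.0506], 0.74)]
pan [([0.5842, 0.035, 0.0541], 0.95)]
```

View pics/end.png

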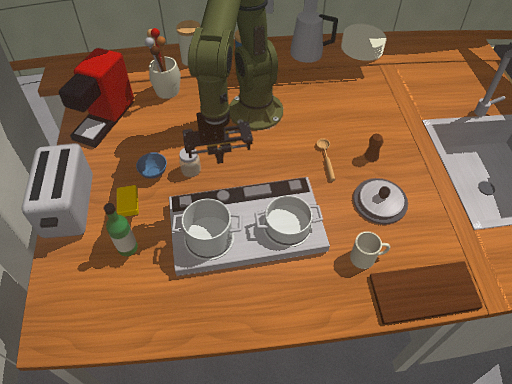

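The lid lies knob up and centred on the trivet at (381,200). The pot (207,225) and pan (288,220) are where they began, and the arm is clear.

```bash
python3 -c "
from bench import ctrl
print(ctrl.close_job())"
```

```text
the job is handed in; nothing more can be done
None
```

The job is handed in (no verdict came back): the lid lies knob up on the trivet, the bar, right square and round keys were pressed in that order, and the final picture shows everything else in place.

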